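# Load a sample strip into a spring-fed magazine and close its rail

### The arm

A 6-joint arm with a two-finger parallel gripper is mounted at the origin on the work surface. World frame = base frame: x ahead of the robot, y to its left, z up, the work surface at z = 0. Lengths are in m, angles in rad, forces in N, time in s.
With the tool pointing down it reaches from about 0.275 to 0.85 m from the base axis. Payload 19 kg.
Tool frame: the origin (TCP) lies on the centre line of the jaws, within the pads' length; the fingertips stand env.nose_length ahead of it and the grasp point (between the pads) lies 5 mm behind it (env.nose_length is the distance from the TCP to the fingertips, in m); z points along the fingers, x is the direction in which the jaws open and shut, and the axes are right-handed (so a half turn about z gives the same grasp; the last joint's range is limited). The gripper opens to 85 mm and grips with 20 to 120 N. Pads are 22 mm wide; open, the fingers measure 114 mm over their backs; the gripper's body (76 mm by 85 mm) begins 54 mm behind the grasp point. The pads swing forward as they close: fully open they stand 13 mm farther back than shut.
Start: joints at [0.976, 0.15, 1.437, -0, 1.554, -0.134], TCP at [0.256, 0.515, 0.245] pointing down, gripper open.
Joint ranges: [-2.8, 2.8], [-0.68, 2.1], [0.12, 2.68], [-1.39, 4.53], [0.16, 2.79], [-2.81, 2.81]. Speed limits (rad/s): [1.89, 1.89, 2.22, 3.01, 3.01, 3.01].

### API

Orientations are given as a rotation vector (axis times angle).
In Python, from plant import env gives the robot as it stands. The module is installed in compiled form; this text tells all that it offers.
- The arm moves only by the tool jog_arm, never from a script. Its argument "deltas" is a list of rows, each a list of 4 numbers: the shift along the tool's x, y, z each as a share of 12 cm, from -1 to 1, then the turn about the tool's z as a share of 60 degrees, from -1 to 1. A call has 1 to 12 rows; each row is the pose to reach, as a shift and turn from the pose commanded when the call began, along the tool's axes at that moment; what a row does not reach only later rows make up. A row lasts 1/8 s, in which the tool goes at most 62.5 mm and 10.7 degrees, less where a joint would pass 70% of its speed; a pose out of reach is approached as far as the arm can. A call with a number of a shift or a turn outside -1 to 1 is refused whole. A call with a gripper value outside its range is refused whole. "claw" is the closure, from -1 (fully open) to 1 (shut), set as the call begins (left out, the last holds). The fingers move at their own pace and stop on an object; the grip force is fixed at half the most. Time passes only in rows, so rows that repeat a pose let the fingers close. It gives the time, the measured TCP pose, the force and the opening at its end, in the units of the state.
- env.observe(): the state, without advancing time (a new reading comes with each control period).
- env.read_camera(name): name is "scene" or "top" or "wrist"; returns the picture (384x512x3 uint8, blue, green, red); there is no depth.
- env.get_calibration(name): a dict with "vertical_fov" (degrees; the focal length in pixels is half the picture's height over the tangent of half this angle, whatever the lens; pixels are square), "cx", "cy" (the principal point, pixels), "origin" and "rotation" of the camera in the world; the wrist camera has in their place "T_tool_cam" (4x4, takes a point from camera to tool coordinates, whose origin is the TCP and whose axes are the tool frame's). Camera axes: x right, y up, looking along -z (the intrinsics and any distortion apply to the point x, -y, -z); pixel columns grow to the right and rows downward; lengths in m; the calibration is good to about 2 mm. A picture is of the moment at which its call begins: read the wrist's pose just before it. get_calibration takes no time and is no camera call.
- env.hand_in(): hands the job in, once; it reports no verdict.
The state is a dict: "time": time; "joint_positions": joint angles; "joint_velocities": joint speeds; "joint_efforts": joint torques, N m; "position": TCP position; "eef_rot": TCP orientation; "force": force on the tool from outside, world axes, zero at the start; "torque": the same for the moment, N m; "width": finger opening in m.
Only numpy, scipy, OpenCV 4.12 (cv2) and the standard library are available. Lean on these libraries where they do the work, as an engineer would, in place of code of your own. Each camera call takes 0.05 s, during which the arm holds its last target. There are 200 camera calls.

### The job

Take the white eight-cup strip by its green fin and load it into the lane of the blue magazine: push the orange spring follower back with the strip's end until the other end clears the black end stop, then press the strip flat on the lane floor, trapped between stop and follower, and let go. Then slide the retaining rail by its red knob fully home over the strip's end. Work gently, with pushes of no more than about 20 N, and leave the beaker, jar and tip box alone; finish with the gripper clear.

Things in the scene. Friction and masses are not known exactly. Their poses are not given: they have to be found in the camera images.
- strip: loose white strip, 104 long (its x) x 14 wide (y) x 18 mm high, amber cups on top, 80 g; a green grip fin stands on its middle: 28 (x) x 10 (y) mm, from 18 to 52 mm above the underside. Origin: centre of the underside. It starts standing upright on the bench; either end may go first
- magazine: blue base plate 284 (its x) x 64 (y) x 12 mm high, fixed to the bench. Origin: centre of the underside; z up, x along the lane from end stop to follower. It carries lane and rail; places below are in this frame, mm. Two grey rail guides (|y| = 16.5 to 20.5, up to z = 46) run from x = -130 to 4; a grey spring housing, z up to 54, ends the lane at +x
- lane_seat (a point): on the base at (32, 0, 20): nominal centre of the seated strip's underside. The lane is a white channel along x, floor z = 20, 17 wide between walls to z = 30, then flaring at 45 degrees to z = 37. The lane with stop and follower is clamped up to 12 mm either way along x of nominal: this shift is NOT in any measured pose and must be felt or seen. The seated strip's top is at z = 38
- lane_stop (a point): on the base at (-20, 0, 32): nominal top inner edge of the black end stop, 8 thick (x = -28 to -20), top at z = 32; shifts with the lane
- lane_follower (a point): on the base at (72, 0, 37): nominal middle of the free orange follower's face, which looks to -x; follower 14 wide, z = 21 to 52; shifts with the lane. Free gap stop to follower 92 mm, for a strip of 104
- follower (a joint): how far the orange follower is pushed back towards +x of the magazine, m: 0 free, 0.017 hard limit; spring about 6 N at 0 rising 0.3 N per mm to 11 N at the limit. The strip's tail clears the stop from 0.012 on; with the strip seated against the stop it reads about 0.012. Strip, lane and follower are smooth plastic, friction about 0.25
- rail (a joint): how far the retaining rail (flat aluminium slide 66 x 32 mm, z = 40.5 to 46, front edge at magazine x = -66 mm + this value) is slid towards +x of the magazine, m: 0 fully open, 0.066 fully closed (hard limit); sliding friction about 4 N, it stays where it is left. A strip that is not down blocks it
- rail_knob (a point): middle of the red knob on the rail, 24 (magazine x) x 14 (y) x 32 mm high, the knob standing from 46 to 78 mm above the bench; this point is at 66 mm
- beaker: glass beaker, 70 mm across, 80 high, origin under its centre; leave alone
- jar: white jar with red cap, 56 mm across, 85 high, origin under its centre; leave alone
- tipbox: blue box with clear lid, 80 x 120 x 54 mm, origin under its centre; leave alone
Things that resemble listed ones, but are neither listed nor needed, are in the scene too. Of the things that look like the strip, take the one that is farthest from the robot's base at the start.

How it is judged:
By the outcome, as a careful person would: the job done as asked, in the order asked, and still so for the second after the job is handed in, with the robot touching nothing.
It also fails if it takes over 72 s, if anything falls off the work surface, if the arm or the gripper's body presses on something with over 40 N, if the wrist force passes 120 N, or if a joint passes its speed limit or range.

## Working session

There is one attempt and no reset: what is moved stays moved. The work goes in short steps, Python scripts to look and compute and a tool call to move; the robot and the scene stay as the last step left them, time stands still between calls to the robot, and variables do not carry over. Pictures are saved under pics/ and viewed, about 8 in all and at most 12, crops included, and the job is handed in when it is done.

Besides the shell and the picture viewer there is one more tool, called after "Call:" as name(argument=value, ...), one argument or row to a line, values as JSON. jog_arm: Moves the arm, as the interface text tells. Its arguments: {"type":"object","properties":{"deltas":{"type":"array","items":{"type":"array","items":{"type":"number","minimum":-1,"maximum":1}}},"claw":{"type":"number"}},"required":["deltas"]}

```bash
mkdir -p pics; cat > h.py <<'E'
import numpy as np,cv2
from plant import env
from scipy.spatial.transform import Rotation as R
def cal(n):
    c=env.get_calibration(n)
    if 'T_tool_cam' in c:
        s=env.observe();T=np.eye(4);T[:3,:3]=R.from_rotvec(s['eef_rot']).as_matrix();T[:3,3]=s['position']
        M=T@np.array(c['T_tool_cam']);c['origin']=M[:3,3];c['rotation']=M[:3,:3]
    c['f']=192/np.tan(np.radians(c['vertical_fov'])/2);return c
def ray(c,u,v):
    d=np.array([(u-c['cx'])/c['f'],-(v-c['cy'])/c['f'],-1.]);return np.array(c['rotation'])@d
def onz(c,u,v,z):
    d=ray(c,u,v);o=np.array(c['origin']);return o+d*(z-o[2])/d[2]
def proj(c,p):
    q=np.array(c['rotation']).T@(np.array(p)-np.array(c['origin']));return c['cx']+c['f']*q[0]/-q[2],c['cy']-c['f']*q[1]/-q[2]
E
python3 - <<'E'
from h import *
for n in('top','scene'):
    print(env.get_calibration(n)); cv2.imwrite(f'pics/{n}0.png',cv2.resize(env.read_camera(n),None,fx=1.5,fy=1.5))
print(env.get_calibration('wrist'),env.nose_length,env.observe())
E
```

```text
{'vertical_fov': 48.74907613812488, 'cx': 256.31780699530543, 'cy': 192.80844081305054, 'origin': array([ 0.24449965, -0.01102824,  1.06645118]), 'rotation': array([ 0.16880484, -0.15041637, -1.46812624])}
{'vertical_fov': 54.079648977785304, 'cx': 253.21376089310849, 'cy': 193.8714432848319, 'origin': array([1.02312214, 0.2691461 , 0.8454813 ]), 'rotation': array([0.4467278 , 0.67139592, 1.93527495])}
{'vertical_fov': 62.51185515134242, 'cx': 249.7658566137955, 'cy': 191.16360705462142, 'T_tool_cam': array([[ 9.99999887e-01, -1.40454857e-04,  4.53437713e-04,
        -8.06199017e-04],
       [-1.20465277e-05, -9.62424542e-01, -2.71549260e-01,
        -6.82464446e-02],
       [ 4.74539996e-04,  2.71549224e-01, -9.62424435e-01,
        -1.28131175e-01],
       [ 0.00000000e+00,  0.00000000e+00,  0.00000000e+00,
         1.00000000e+00]])} 0.014 {'time': 0.1, 'joint_positions': array([ 9.75997211e-01,  1.50895323e-01,  1.43792452e+00, -1.78751951e-05,
        1.55379663e+00, -1.34011156e-01]), 'joint_velocities': array([-0.00128372, -0.00110172, -0.00260261, -0.00038912,  0.00157602,
       -0.00015509]), 'joint_efforts': array([ 4.31871449e-03, -7.14383125e+01, -5.71788096e+01, -1.95012058e-04,
        7.25461010e-03,  5.83424867e-05]), 'position': array([0.255593  , 0.5148499 , 0.24478012]), 'eef_rot': array([ 2.66966405e+00,  1.65522354e+00, -1.45611039e-03]), 'force': array([ 0.37920055, -0.56363519,  0.64349701]), 'torque': array([ 0.03175426,  0.01503215, -0.05584806]), 'width': 0.08531278784134959}
```

View pics/top0.png

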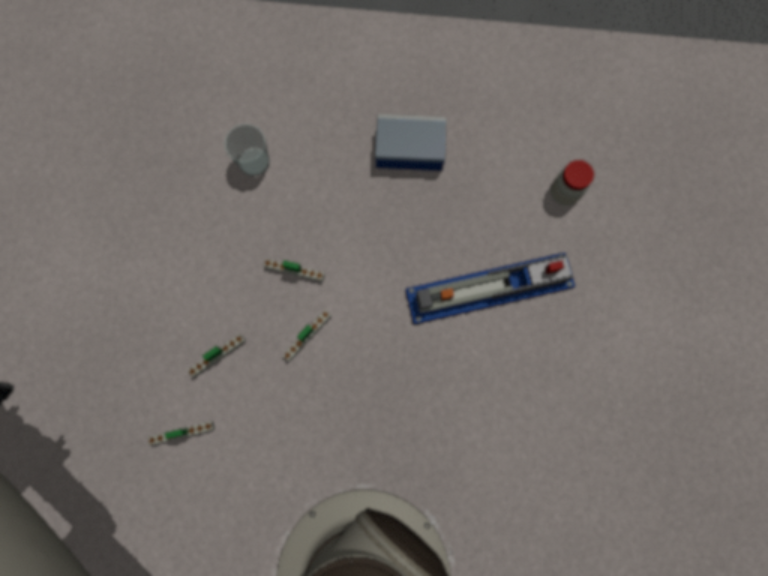

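View pics/scene0.png

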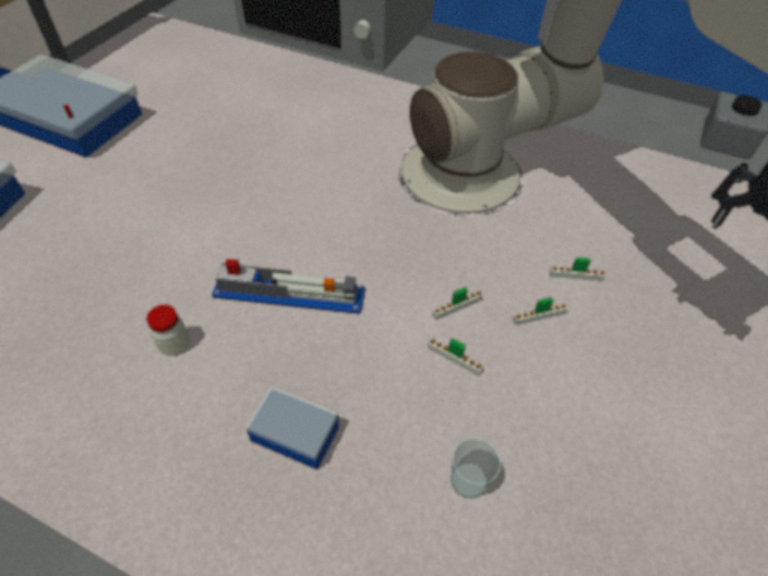

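```bash
sed -i "s/c\['f'\]=192/c['rotation']=R.from_rotvec(c['rotation']).as_matrix() if np.ndim(c['rotation'])==1 else c['rotation'];c['f']=192/" h.py
python3 - <<'E'
from h import *
for n in('top','scene'):
    c=cal(n); im=env.read_camera(n); hsv=cv2.cvtColor(im,cv2.COLOR_BGR2HSV)
    g=cv2.inRange(hsv,(45,120,40),(80,255,255)); b=cv2.inRange(hsv,(105,150,40),(125,255,255))
    k,l,s,ce=cv2.connectedComponentsWithStats(g)
    for i in range(1,k):
        if s[i,4]>15:
            p=onz(c,*ce[i],.040); print(n,'green',ce[i].round(1),s[i,4],p.round(4),np.hypot(*p[:2]).round(3))
    k,l,s,ce=cv2.connectedComponentsWithStats(b)
    for i in range(1,k):
        if s[i,4]>100:
            pts=cv2.findContours((l==i).astype('u1'),0,2)[0][0]
            bx=cv2.boxPoints(cv2.minAreaRect(pts)); print(n,'blue',ce[i].round(1),s[i,4],[onz(c,*q,.012)[:2].round(3).tolist() for q in bx])
    for nm,lo,hi,z in(('orange',(8,170,120),(16,255,255),.052),('red',(0,170,60),(5,255,255),.078)):
        k,l,s,ce=cv2.connectedComponentsWithStats(cv2.inRange(hsv,lo,hi))
        for i in range(1,k):
            if s[i,4]>15: print(n,nm,ce[i].round(1),s[i,4],onz(c,*ce[i],z).round(4))
    if n=='top':
        A=cv2.resize(im[150:310,90:250],(480,480),interpolation=2)
        B=cv2.resize(im[160:220,265:390],(800,384)) if 0 else cv2.resize(im[160:220,265:390],(300,144))
        B=cv2.copyMakeBorder(B,0,480-144,0,0,0); cv2.imwrite('pics/c1.png',np.hstack([A,B]))
E
```

```text
top green [194.1 177.3] 39 [0.4823 0.1701 0.04  ] 0.511
top green [203.  221.9] 32 [0.3733 0.1341 0.04  ] 0.397
top green [141.2 235.7] 47 [0.3254 0.2792 0.04  ] 0.429
top green [116.9 288.8] 35 [0.1954 0.3172 0.04  ] 0.373
top blue [345.9 185. ] 102 [[0.511, -0.194], [0.524, -0.223], [0.501, -0.232], [0.488, -0.203]]
top blue [317.7 201.7] 478 [[0.459, -0.028], [0.504, -0.292], [0.457, -0.297], [0.413, -0.035]]
top orange [297.6 195.4] 20 [ 0.459  -0.0894  0.052 ]
top red [385.1 116.3] 254 [ 0.6735 -0.2877  0.078 ]
top red [369.5 177.9] 32 [ 0.5128 -0.2559  0.078 ]
scene green [387.1 175.9] 69 [0.1972 0.3173 0.04  ] 0.374
scene green [305.8 196.9] 58 [0.3754 0.134  0.04  ] 0.399
scene green [362.3 202.9] 64 [0.3262 0.2793 0.04  ] 0.429
scene green [303.9 231.7] 71 [0.4843 0.17   0.04  ] 0.513
scene blue [328.7  11.1] 1593 [[-0.766, -0.386], [-0.942, -0.058], [-0.66, 0.019], [-0.504, -0.278]]
scene blue [450.5  32.3] 4003 [[-0.639, 0.177], [-1.179, 0.125], [-1.129, 0.665], [-0.637, 0.63]]
scene blue [52.3 86.5] 923 [[0.324, -1.102], [0.115, -0.847], [0.27, -0.698], [0.456, -0.936]]
scene blue [  5.7 129.6] 207 [[0.561, -0.871], [0.482, -0.885], [0.504, -0.821], [0.58, -0.81]]
scene blue [197.  200.2] 465 [[0.551, -0.29], [0.418, -0.041], [0.465, -0.016], [0.594, -0.258]]
scene blue [196.1 299.1] 247 [[0.76, -0.066], [0.685, 0.046], [0.74, 0.084], [0.811, -0.023]]
scene orange [218.8 187.7] 23 [ 0.462  -0.0896  0.052 ]
scene red [154.8 177.2] 45 [ 0.525  -0.2502  0.078 ]
scene red [107.7 211.6] 234 [ 0.6728 -0.2883  0.078 ]
```

View pics/c1.png

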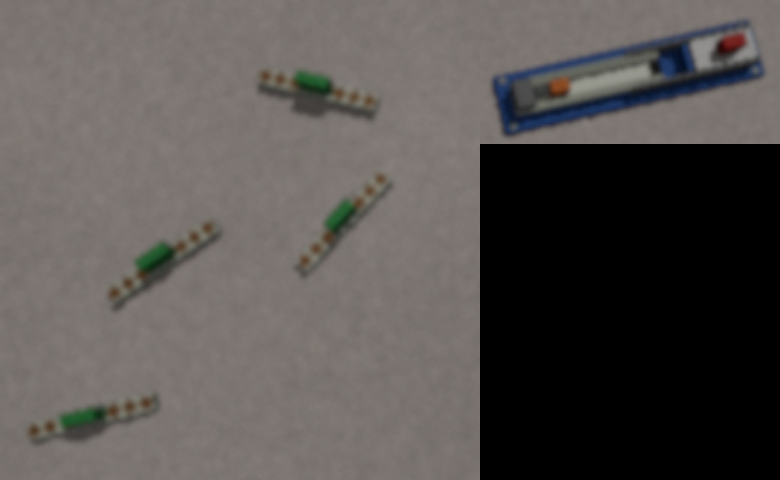

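Candidates (native top px): (194,177) at 0.511 m from the base, (141,236) at 0.429, (203,222) at 0.397 and (117,289) at 0.373. The target is the farthest, at (194,177). The crop shows a white strip with amber cups and a green fin there. The magazine's knob/stop end is on the right (world -y) and its follower is on the left.

Call:
jog_arm(
  deltas=[
    [-0.29, 0.5, 0, 0],
    [-0.58, 0.99, 0, 0],
    [-0.58, 0.99, 0, 0],
  ],
  claw=0.2,
)

```text
time: 0.57
position: [0.3326, 0.3975, 0.2454]
eef_rot: [2.672, 1.651, 0.0]
force: [-1.4, 0.2, -0.3]
width: 0.0344
```

Call:
jog_arm(
  deltas=[
    [-0.29, 0.5, 0, 0],
    [-0.58, 0.99, 0, 0],
    [-0.58, 0.99, 0, 0],
  ],
)

```text
time: 0.95
position: [0.4079, 0.2826, 0.2452]
eef_rot: [2.672, 1.651, -0.0]
force: [-0.6, 0.6, 0.1]
width: 0.0342
```

Call:
jog_arm(
  deltas=[
    [-0.29, 0.5, 0.1, 0.17],
    [-0.58, 0.99, 0.2, 0.34],
    [-0.58, 0.99, 0.2, 0.51],
    [-0.58, 0.99, 0.2, 0.68],
    [-0.58, 0.99, 0.2, 0.85],
    [-0.58, 0.99, 0.2, 1],
    [-0.58, 0.99, 0.2, 1],
  ],
)

```text
time: 1.82
position: [0.4819, 0.1704, 0.2212]
eef_rot: [-3.14, -0.101, 0.0]
force: [-0.3, 0.1, -0.3]
width: 0.0342
```

```bash
cat >> h.py <<'E'
def shares(p,ang=None):
    "world target (x,y,z), tool-x world angle in deg -> jog shares"
    s=env.observe();M=R.from_rotvec(s['eef_rot']).as_matrix();d=M.T@(np.array(p)-s['position'])/.12
    a=np.degrees(np.arctan2(M[1,0],M[0,0]));t=0 if ang is None else ((a-ang+90)%180-90)/60
    return d.round(4),round(t,4),a.round(2)
E
python3 - <<'E'
from h import *
s=env.observe();print(s['time'],s['position'],s['force'],s['width'])
c=cal('wrist');im=env.read_camera('wrist');cv2.imwrite('pics/w1.png',cv2.resize(im,None,fx=1.5,fy=1.5))
hsv=cv2.cvtColor(im,cv2.COLOR_BGR2HSV);k,l,st,ce=cv2.connectedComponentsWithStats(cv2.inRange(hsv,(45,120,30),(80,255,255)))
for i in range(1,k):
    if st[i,4]>100: print(ce[i],st[i],onz(c,*ce[i],.045))
E
```

```text
1.825 [0.48190459 0.17041115 0.2211997 ] [-0.26861851  0.06124814 -0.2579069 ] 0.03418275505631226
[84.16599732 44.81659973] [ 63  27  44  36 747] [0.32817539 0.27707552 0.045     ]
[249.63225806 174.31935484] [243 158  14  33 310] [0.48178041 0.16949844 0.045     ]
[141.83424408 200.49544627] [125 187  34  29 549] [0.37502717 0.13550182 0.045     ]
```

View pics/w1.png

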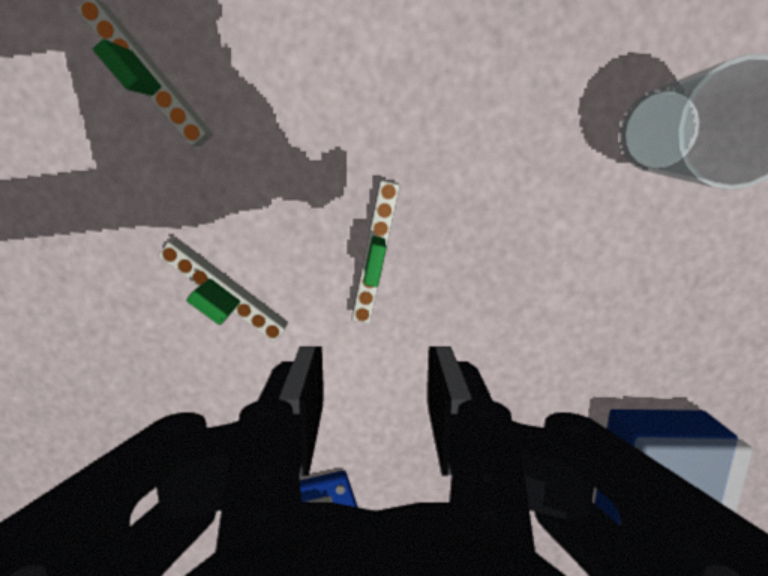

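The wrist view shows the target strip at about (375,252) in the 1.5x picture, amber cups running from (388,190) to (362,315), fin upright at (375,262). The beaker is well clear.

```bash
python3 - <<'E'
from h import *
c=cal('wrist');im=env.read_camera('wrist');hsv=cv2.cvtColor(im,cv2.COLOR_BGR2HSV)
m=cv2.inRange(hsv,(3,120,60),(22,255,255));k,l,st,ce=cv2.connectedComponentsWithStats(m)
P=[]
for i in range(1,k):
    u,v=ce[i]
    if st[i,4]>20 and 225<u<280 and 110<v<220: p=onz(c,u,v,.018);P.append(p);print(ce[i].round(1),st[i,4],p.round(4))
P=np.array(P);vx,vy,x0,y0=cv2.fitLine(P[:,:2].astype('f4'),2,0,.01,.01).ravel()
a=np.degrees(np.arctan2(vy,vx))%180;mid=(P[P[:,1].argmin()]+P[P[:,1].argmax()])/2
print(a,mid,env.observe()['position'])
print(shares([*mid[:2],.046],a-90),shares([*mid[:2],.12],a-90))
E
```

```text
[258.7 127.1] 60 [0.4882 0.2135 0.018 ]
[256.  139.6] 58 [0.4863 0.2006 0.018 ]
[253.3 151.8] 57 [0.4844 0.1877 0.018 ]
[243.4 198. ] 49 [0.4772 0.1362 0.018 ]
[241.2 209. ] 47 [0.4755 0.1234 0.018 ]
81.96971 [0.48183972 0.16845842 0.018     ] [0.48197087 0.17011936 0.22124221]
(array([-0.0018,  0.0139,  1.4604]), np.float64(0.1982), np.float64(3.86)) (array([-0.0019,  0.0138,  0.8437]), np.float64(0.1982), np.float64(3.86))
```

Call:
jog_arm(
  deltas=[
    [0, 0.01, 0.3, 0.1],
    [0, 0.014, 0.6, 0.2],
    [0, 0.014, 0.9, 0.2],
    [0, 0.014, 0.98, 0.2],
    [0, 0.014, 1, 0.2],
    [0, 0.014, 1, 0.2],
  ],
)

```text
time: 2.68
position: [0.4827, 0.168, 0.1025]
eef_rot: [-3.133, 0.229, -0.002]
force: [0.1, 0.8, 0.1]
width: 0.0342
```

```bash
python3 - <<'E'
from h import *
c=cal('wrist');im=env.read_camera('wrist');cv2.imwrite('pics/w2.png',im)
hsv=cv2.cvtColor(im,cv2.COLOR_BGR2HSV)
k,l,st,ce=cv2.connectedComponentsWithStats(cv2.inRange(hsv,(45,120,30),(80,255,255)))
for i in range(1,k):
    if st[i,4]>100: print('g',ce[i],st[i],onz(c,*ce[i],.045))
k,l,st,ce=cv2.connectedComponentsWithStats(cv2.inRange(hsv,(3,120,60),(22,255,255)))
for i in range(1,k):
    if st[i,4]>50: print(ce[i].round(1),st[i,4],onz(c,*ce[i],.018).round(4))
print(shares([0.4819,.1683,.039]))
E
```

```text
g [247.49625 211.10375] [240 184  16  55 800] [0.4820983  0.17070893 0.045     ]
g [ 94.40864086 274.93969397] [  68  256   61   40 1111] [0.37576624 0.14137714 0.045     ]
[ 5.2 93.4] 174 [0.3384 0.263  0.018 ]
[ 21.9 106.7] 203 [0.3462 0.2536 0.018 ]
[ 39.6 120. ] 193 [0.3548 0.2438 0.018 ]
[247.4 136.5] 160 [0.4882 0.2133 0.018 ]
[247.6 155.9] 161 [0.4864 0.2004 0.018 ]
[247.7 174.5] 163 [0.4846 0.1877 0.018 ]
[ 51.9 240.5] 139 [0.3359 0.1597 0.018 ]
[248.1 244.2] 112 [0.4772 0.1358 0.018 ]
[ 69. 248.] 129 [0.3464 0.1521 0.018 ]
[ 85.5 255.5] 124 [0.3567 0.1444 0.018 ]
[248.2 259.8] 118 [0.4754 0.1234 0.018 ]
[136.6 276.3] 65 [0.3899 0.122  0.018 ]
(array([-0.0084, -0.0015,  0.5293]), 0, np.float64(-8.37))
```

View pics/w2.png

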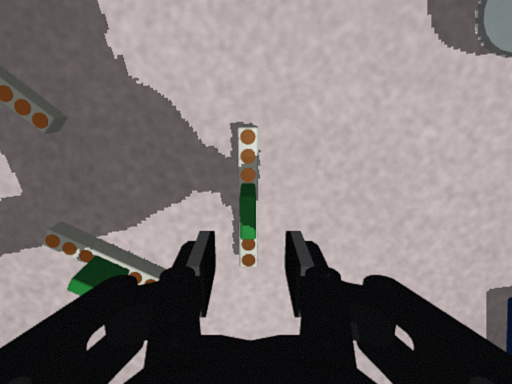

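The strip is centred between the open jaws, with its axis vertical at u≈248, and the neighbouring strip is clear of the fingers.

Call:
jog_arm(
  deltas=[
    [-0.008, 0, 0.3, 0],
    [-0.008, 0, 0.48, 0],
    [-0.008, 0, 0.53, 0],
    [-0.008, 0, 0.53, 0],
    [-0.008, 0, 0.53, 0],
  ],
)

```text
time: 3.35
position: [0.4818, 0.1681, 0.0389]
eef_rot: [-3.133, 0.23, -0.003]
force: [-0.0, -0.8, -0.1]
width: 0.0342
```

Call:
jog_arm(
  deltas=[
    [0, 0, 0, 0],
    [0, 0, 0, 0],
    [0, 0, 0, 0],
    [0, 0, 0, 0],
    [0, 0, 0, 0],
  ],
  claw=1,
)

```text
time: 3.98
position: [0.4817, 0.1681, 0.0384]
eef_rot: [-3.133, 0.23, -0.002]
force: [-0.5, -0.9, 6.9]
width: 0.0091
```

Call:
jog_arm(
  deltas=[
    [0, 0, -0.2, 0],
    [0, 0, -0.5, 0],
    [0, 0, -0.9, 0],
    [0, 0, -1, 0],
    [0, 0, -1, 0],
  ],
)

```text
time: 4.6
position: [0.4814, 0.168, 0.158]
eef_rot: [-3.133, 0.23, -0.002]
force: [0.2, 0.5, -1.3]
width: 0.0091
```

```bash
python3 - <<'E'
from h import *
print(shares([.44,-.10,.20],8))
E
```

```text
(array([-0.0143,  2.2596, -0.3507]), np.float64(-0.2734), np.float64(-8.4))
```

Call:
jog_arm(
  deltas=[
    [0, 0.25, -0.1, 0],
    [-0.15, 0.6, -0.3, 0],
    [-0.3, 1, -0.5, 0],
    [-0.3, 1, -0.5, 0],
  ],
)

```text
time: 5.1
position: [0.4273, 0.0525, 0.218]
eef_rot: [3.132, -0.235, 0.001]
force: [0.5, 0.2, -0.5]
width: 0.0088
```

Call:
jog_arm(
  deltas=[
    [0, 0.3, -0.1, -0.1],
    [0, 0.6, -0.2, -0.2],
    [0, 1, -0.2, -0.3],
    [0, 1, -0.2, -0.3],
  ],
)

```text
time: 5.6
position: [0.4103, -0.066, 0.24]
eef_rot: [-3.13, -0.261, 0.004]
force: [1.2, 0.1, -0.9]
width: 0.0089
```

```bash
python3 - <<'E'
from h import *
print(shares([.42,-.12,.24],9.7))
E
```

```text
(array([ 5.60e-03,  4.57e-01, -2.00e-04]), np.float64(-0.0031), np.float64(9.52))
```

Call:
jog_arm(
  deltas=[
    [0, 0.25, 0, 0],
    [0, 0.5, 0, 0],
    [0, 0.5, 0, 0],
    [0, 0.5, 0, 0],
  ],
)

```text
time: 6.1
position: [0.4206, -0.1224, 0.2407]
eef_rot: [-3.129, -0.263, 0.002]
force: [0.3, 0.4, -0.0]
width: 0.0088
```

```bash
python3 - <<'E'
from h import *
s=env.observe();print(s['time'],s['position'],s['eef_rot'])
im=env.read_camera('wrist');cv2.imwrite('pics/w3raw.png',im);cv2.imwrite('pics/w3.png',cv2.resize(im,None,fx=1.5,fy=1.5,interpolation=2))
c=cal('wrist');np.savez('w3.npz',o=c['origin'],r=c['rotation'])
E
```

```text
6.1 [ 0.42064147 -0.12235605  0.24071693] [-3.12941007e+00 -2.62599616e-01  2.14597768e-03]
```

View pics/w3.png

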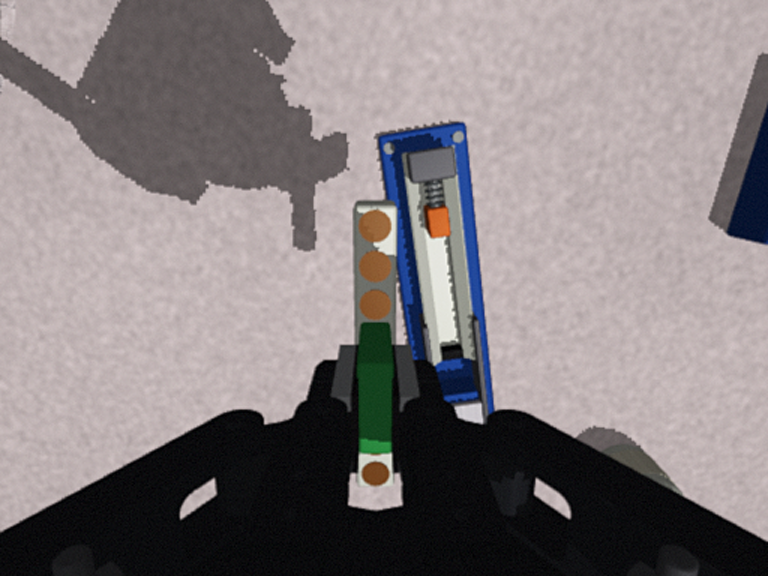

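```bash
python3 - <<'E'
from h import *
c=cal('wrist');im=cv2.imread('pics/w3raw.png');hsv=cv2.cvtColor(im,cv2.COLOR_BGR2HSV)
b=cv2.inRange(hsv,(105,150,30),(125,255,255));b[:,:245]=0;b[:,340:]=0
k,l,st,ce=cv2.connectedComponentsWithStats(b)
R_=[];L_=[]
for v in range(95,200):
    u=np.where(b[v])[0]
    if len(u): R_.append(onz(c,u.max()+.5,v,.012)[:2]); 
    if len(u) and v<130: L_.append(onz(c,u.min()-.5,v,.012)[:2])
T_=[onz(c,u,np.where(b[:,u])[0].min()-.5,.012)[:2] for u in range(258,306)]
def fit(P):
    P=np.array(P,'f4');vx,vy,x,y=cv2.fitLine(P,cv2.DIST_HUBER,0,.01,.01).ravel();return np.array([x,y]),np.array([vx,vy]),np.degrees(np.arctan2(vy,vx))%180,len(P)
r,lf,t=fit(R_),fit(L_),fit(T_);print('right',r,'\nleft',lf,'\ntop',t)
a=np.radians(r[2]);ex=np.array([np.cos(a),np.sin(a)]);ey=np.array([-ex[1],ex[0]])
# magazine +y = ey (to -x world => left edge)
yc=[(r[0]@ey)+.032,(lf[0]@ey)-.032]; xc=(np.array(T_)@ex); print('yc',yc,'xend',np.median(xc),'cx',np.median(xc)-.142)
o=cv2.inRange(hsv,(5,170,100),(16,255,255));o[170:]=0;o[:, :270]=0
vs,us=np.where(o);print('orange',us.min(),us.max(),vs.min(),vs.max())
bot=[onz(c,u,np.where(o[:,u])[0].max()+.5,.052)[:2]@ex for u in range(us.min()+3,us.max()-2)];print('follower face s',np.median(bot),'row',vs.max())
cen=onz(c,us.mean(),vs.mean(),.052)[:2];print('orange lateral',cen@ey)
cx=np.median(xc)-.142
print('face mag x',np.median(bot)-cx, 'nominal .072')
g=cv2.cvtColor(im,cv2.COLOR_BGR2GRAY);print(g[215:245,300].tolist())
for v in (160,180,200):print(v,g[v,278:325].tolist())
print('centre',cx*ex+np.mean(yc)*ey,r[2])
E
```

```text
right (array([ 0.49108747, -0.09207952], dtype=float32), array([ 0.31901258, -0.9477505 ], dtype=float32), np.float32(108.603226), 105) 
left (array([ 0.415858  , -0.06386054], dtype=float32), array([ 0.32129815, -0.9469781 ], dtype=float32), np.float32(108.741455), 35) 
top (array([ 0.43890187, -0.03329512], dtype=float32), array([0.94692826, 0.32144502], dtype=float32), np.float32(18.750336), 48)
yc [np.float32(-0.4040538), np.float32(-0.40575728)] xend -0.17158652327040458 cx -0.3135865232704046
orange 285 299 138 157
follower face s -0.2426582624390863 row 157
orange lateral -0.4049554994415829
face mag x 0.07092826083131828 nominal .072
[226, 227, 227, 227, 226, 225, 226, 225, 226, 226, 228, 212, 149, 108, 93, 34, 1, 4, 14, 21, 26, 24, 27, 20, 32, 55, 66, 64, 68, 69]
160 [186, 186, 185, 184, 183, 185, 218, 231, 231, 232, 231, 231, 231, 231, 229, 230, 232, 236, 166, 108, 91, 89, 136, 153, 148, 152, 153, 150, 153, 149, 168, 140, 90, 71, 72, 74, 73, 74, 62, 61, 152, 181, 182, 180, 182, 183, 185]
180 [105, 158, 183, 184, 185, 186, 183, 181, 204, 227, 228, 227, 228, 228, 228, 228, 228, 228, 229, 233, 237, 163, 104, 83, 128, 150, 153, 148, 151, 151, 150, 152, 163, 162, 102, 69, 68, 71, 71, 72, 60, 62, 155, 187, 184, 182, 181]
200 [27, 21, 37, 136, 173, 187, 186, 184, 183, 181, 182, 219, 229, 228, 226, 227, 227, 227, 228, 228, 228, 229, 235, 193, 128, 89, 101, 144, 152, 151, 154, 152, 152, 151, 157, 171, 111, 71, 67, 71, 71, 70, 59, 61, 156, 190, 188]
centre [ 0.48378749 -0.16803178] 108.603226
```

The strip is held square in the jaws. The magazine's axis is at 108.65°, the lane's lateral centre agrees from the plate edges and the follower, and the follower's face reads about 1 mm from nominal.

```bash
cat >> h.py <<'E'
a_=np.radians(108.65);EX=np.array([np.cos(a_),np.sin(a_)]);EY=np.array([-EX[1],EX[0]])
C0=np.array([.48379,-.16803])
def mag(x,y=0): return C0+EX*x+EY*y     # magazine mm->world uses m
def tomag(p): d=np.array(p[:2])-C0; return (d@EX).round(4),(d@EY).round(4)
E
python3 - <<'E'
from h import *
c=cal('wrist')
print('stop floor line',tomag(onz(c,300,226.8,.020)),tomag(onz(c,300,230.3,.032)))
im=cv2.imread('pics/w3raw.png')
print('lane right wall/left floor', [tomag(onz(c,u,180,z)) for u,z in((299,.020),(285.5,.020))])
p=mag(.0705-.052-.003);print(p,shares([*p,.13],18.65))
E
```

```text
stop floor line (np.float64(-0.0193), np.float64(-0.0015)) (np.float64(-0.0184), np.float64(0.0002))
lane right wall/left floor [(np.float64(0.0376), np.float64(-0.0069)), (np.float64(0.04), np.float64(0.0082))]
[ 0.47883331 -0.15334391] (array([0.4357, 0.337 , 0.9245]), np.float64(-0.1504), np.float64(9.63))
```

Call:
jog_arm(
  deltas=[
    [0.2, 0.15, 0.1, -0.08],
    [0.435, 0.337, 0.4, -0.15],
    [0.435, 0.337, 0.8, -0.15],
    [0.435, 0.337, 0.92, -0.15],
    [0.435, 0.337, 0.92, -0.15],
  ],
)

```text
time: 6.78
position: [0.4786, -0.1539, 0.1316]
eef_rot: [-3.1, -0.508, 0.001]
force: [-0.4, -0.0, -0.0]
width: 0.0093
```

```bash
python3 - <<'E'
from h import *
s=env.observe();print(s['position'],tomag(s['position']))
c=cal('wrist');im=env.read_camera('wrist');A=cv2.resize(im,None,fx=1.5,fy=1.5,interpolation=2)
cv2.imwrite('pics/w4.png',A)
p=mag(.0155);print(shares([*p,.0745],18.65))
hsv=cv2.cvtColor(im,cv2.COLOR_BGR2HSV);o=cv2.inRange(hsv,(5,170,100),(12,255,255))
k,l,st,ce=cv2.connectedComponentsWithStats(o)
for i in range(1,k):
    if st[i,4]>40: print(st[i],tomag(onz(c,ce[i][0],ce[i][1],.052)),tomag(onz(c,ce[i][0],st[i][1]+st[i][3],.052)))
E
```

```text
[ 0.47864681 -0.15388801  0.13158433] (np.float64(0.015), np.float64(0.0004))
(array([-4.000e-04, -8.700e-03,  4.853e-01]), np.float64(-0.0005), np.float64(18.62))
[241  91  22  32 620] (np.float64(0.0801), np.float64(-0.0011)) (np.float64(0.0698), np.float64(-0.0011))
```

View pics/w4.png

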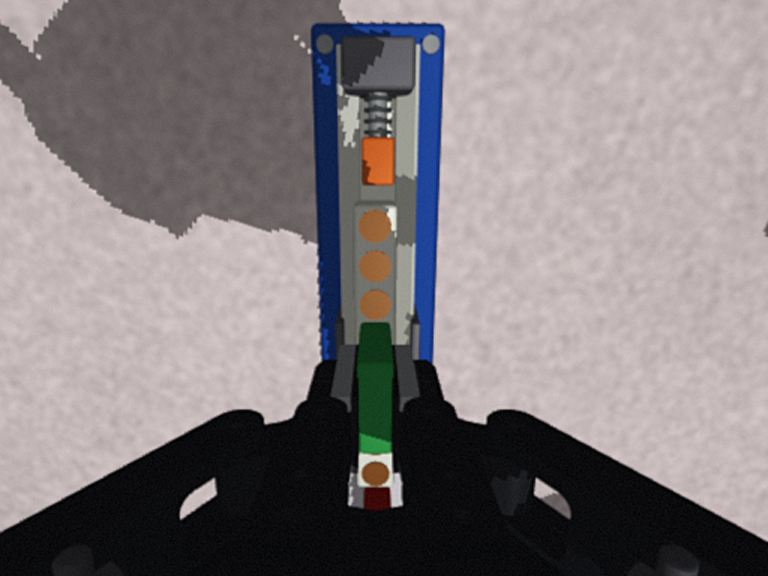

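The strip is now above the lane and parallel to it. Lane centreline is at u≈378 against the strip's 375.5 (1.5x px), so I'll shift about 1.3 mm right. The follower face is still ahead of the strip's end.

Call:
jog_arm(
  deltas=[
    [0.011, 0.004, 0.15, 0],
    [0.011, 0.004, 0.3, 0],
    [0.011, 0.004, 0.42, 0],
    [0.011, 0.004, 0.47, 0],
    [0.011, 0.004, 0.47, 0],
  ],
)

```text
time: 7.45
position: [0.4803, -0.1546, 0.0753]
eef_rot: [3.1, 0.508, 0.0]
force: [-0.6, -0.8, -0.9]
width: 0.0091
```

```bash
python3 - <<'E'
from h import *
s=env.observe();print(s['position'],tomag(s['position']),s['force'])
im=env.read_camera('wrist')
A=cv2.resize(im[0:256,130:370],None,fx=2.3,fy=2.3,interpolation=2)
cv2.imwrite('pics/w5.png',A)
E
```

```text
[ 0.4803036  -0.15464189  0.07529355] (np.float64(0.0138), np.float64(-0.001)) [-0.55199898 -0.76655101 -0.87125474]
```

View pics/w5.png

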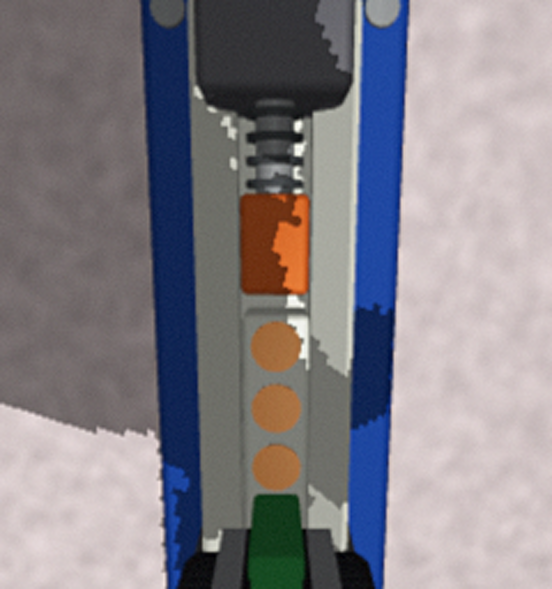

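Strip and follower are in line (u≈276 in the crop), with a gap of about 3.5 mm. Pushing back now.

Call:
jog_arm(
  deltas=[
    [0, -0.015, 0, 0],
    [0, -0.03, 0, 0],
    [0, -0.045, 0, 0],
    [0, -0.06, 0, 0],
    [0, -0.075, 0, 0],
    [0, -0.09, 0, 0],
    [0, -0.1, 0, 0],
    [0, -0.1, 0, 0],
  ],
)

```text
time: 8.5
position: [0.4768, -0.144, 0.0754]
eef_rot: [3.098, 0.507, 0.001]
force: [1.4, -8.0, 0.8]
width: 0.0091
```

```bash
python3 - <<'E'
from h import *
s=env.observe();f=s['force'];print(s['position'],tomag(s['position']),'fx',f[:2]@EX,'fy',f[:2]@EY,f[2],s['torque'])
c=cal('wrist');im=env.read_camera('wrist');cv2.imwrite('pics/w6raw.png',im)
hsv=cv2.cvtColor(im,cv2.COLOR_BGR2HSV);o=cv2.inRange(hsv,(3,200,60),(12,255,255));
k,l,st,ce=cv2.connectedComponentsWithStats(o)
for i in range(1,k):
    if st[i,4]>100: print(st[i],tomag(onz(c,ce[i][0],st[i][1]+st[i][3],.052)))
E
```

```text
[ 0.47675745 -0.14395655  0.07542494] (np.float64(0.0251), np.float64(-0.001)) fx -8.034240081739775 fy 1.2174093316007946 0.8078140517051563 [-1.5065558  -0.34557451  0.05524436]
[ 235   94   29   42 1066] (np.float64(0.0773), np.float64(-0.0001))
```

Call:
jog_arm(
  deltas=[
    [0, -0.015, 0, 0],
    [0, -0.03, 0, 0],
    [0, -0.045, 0, 0],
    [0, -0.06, 0, 0],
    [0, -0.065, 0, 0],
    [0, -0.065, 0, 0],
  ],
)

```text
time: 9.3
position: [0.4744, -0.1369, 0.0756]
eef_rot: [3.098, 0.507, 0.002]
force: [2.0, -9.4, 1.1]
width: 0.0088
```

```bash
python3 - <<'E'
from h import *
s=env.observe();f=s['force'];print(s['position'],tomag(s['position']),'fx',f[:2]@EX,'fy',f[:2]@EY,f[2],s['torque'])
E
```

```text
[ 0.47442025 -0.13689503  0.07555754] (np.float64(0.0325), np.float64(-0.0011)) fx -9.5332289381618 fy 1.1423713962618256 1.082084749577682 [-1.93402772 -0.40201685  0.05926048]
```

```bash
python3 - <<'E'
from h import *
def cups(im):
    hsv=cv2.cvtColor(im,cv2.COLOR_BGR2HSV);k,l,st,ce=cv2.connectedComponentsWithStats(cv2.inRange(hsv,(5,90,60),(16,199,255)))
    return [ce[i].round(1).tolist() for i in range(1,k) if st[i,4]>150]
im=env.read_camera('wrist');cv2.imwrite('pics/w7raw.png',im);c=cal('wrist')
print(cups(cv2.imread('pics/w3raw.png')));print(cups(cv2.imread('pics/w6raw.png')));print(cups(im))
hsv=cv2.cvtColor(im,cv2.COLOR_BGR2HSV);o=cv2.inRange(hsv,(3,200,60),(12,255,255));
k,l,st,ce=cv2.connectedComponentsWithStats(o)
for i in range(1,k):
    if st[i,4]>100: print(st[i],tomag(onz(c,ce[i][0],st[i][1],.052)),tomag(onz(c,ce[i][0],st[i][1]+st[i][3],.052)))
E
```

```text
[[249.3, 150.3], [249.5, 177.2], [249.7, 202.7], [249.8, 315.3]]
[[249.4, 150.5], [249.5, 177.2], [249.6, 202.9], [249.8, 315.8]]
[[249.2, 150.6], [249.5, 177.2], [249.5, 203.0], [249.8, 315.7]]
[ 235   94   29   42 1044] (np.float64(0.1038), np.float64(-0.0)) (np.float64(0.0847), np.float64(0.0))
```

Call:
jog_arm(
  deltas=[
    [0, 0, 0.02, 0],
    [0, 0, 0.04, 0],
    [0, 0, 0.06, 0],
    [0, 0, 0.08, 0],
    [0, 0, 0.1, 0],
    [0, 0, 0.11, 0],
    [0, 0, 0.11, 0],
  ],
)

```text
time: 10.22
position: [0.4746, -0.1369, 0.0624]
eef_rot: [3.098, 0.507, 0.003]
force: [3.6, -9.8, -1.1]
width: 0.009
```

Call:
jog_arm(
  deltas=[
    [0, 0, 0.01, 0],
    [0, 0, 0.02, 0],
    [0, 0, 0.028, 0],
    [0, 0, 0.028, 0],
  ],
)

```text
time: 10.72
position: [0.4747, -0.1369, 0.0591]
eef_rot: [3.098, 0.507, 0.003]
force: [3.3, -9.1, 0.1]
width: 0.009
```

Call:
jog_arm(
  deltas=[
    [0, 0, 0.006, 0],
    [0, 0, 0.012, 0],
    [0, 0, 0.012, 0],
  ],
)

```text
time: 11.1
position: [0.475, -0.1371, 0.0584]
eef_rot: [3.097, 0.507, 0.004]
force: [0.9, -9.9, 12.9]
width: 0.0089
```

Call:
jog_arm(
  deltas=[
    [0, 0.005, 0, 0],
    [0, 0.01, 0, 0],
    [0, 0.015, 0, 0],
    [0, 0.018, 0, 0],
    [0, 0.018, 0, 0],
  ],
)

```text
time: 11.72
position: [0.4757, -0.1389, 0.0584]
eef_rot: [3.097, 0.507, 0.004]
force: [1.5, -8.5, 12.2]
width: 0.0093
```

Call:
jog_arm(
  deltas=[
    [0, 0.004, 0, 0],
    [0, 0.008, 0, 0],
    [0, 0.008, 0, 0],
  ],
)

```text
time: 12.1
position: [0.4759, -0.1396, 0.0584]
eef_rot: [3.098, 0.507, 0.004]
force: [0.4, -4.3, 13.5]
width: 0.0091
```

Call:
jog_arm(
  deltas=[
    [0, 0, 0, 0],
    [0, 0, 0, 0],
    [0, 0, 0, 0],
    [0, 0, 0, 0],
  ],
  claw=0.3,
)

```text
time: 12.6
position: [0.4748, -0.1387, 0.0568]
eef_rot: [-3.1, -0.508, 0.0]
force: [0.1, -0.2, 0.3]
width: 0.03
```

Call:
jog_arm(
  deltas=[
    [0, 0, -0.1, 0],
    [0, 0, -0.3, 0],
    [0, 0, -0.6, 0],
    [0, 0, -0.9, 0],
    [0, 0, -1, 0],
    [0, 0, -1, 0],
  ],
)

```text
time: 13.35
position: [0.475, -0.1388, 0.1776]
eef_rot: [3.1, 0.507, 0.002]
force: [-0.9, 0.3, -0.5]
width: 0.0298
```

```bash
python3 - <<'E'
from h import *
s=env.observe();print(s['time'],s['position'],tomag(s['position']))
c=cal('wrist');im=env.read_camera('wrist');cv2.imwrite('pics/w8raw.png',im);cv2.imwrite('pics/w8.png',cv2.resize(im,None,fx=1.5,fy=1.5,interpolation=2))
p=mag(-.06,-.001);print(shares([*p,.20]))
E
```

```text
13.35 [ 0.47500469 -0.13883071  0.17757172] (np.float64(0.0305), np.float64(-0.001))
(array([ 0.0029,  0.7558, -0.1954]), 0, np.float64(18.6))
```

View pics/w8.png

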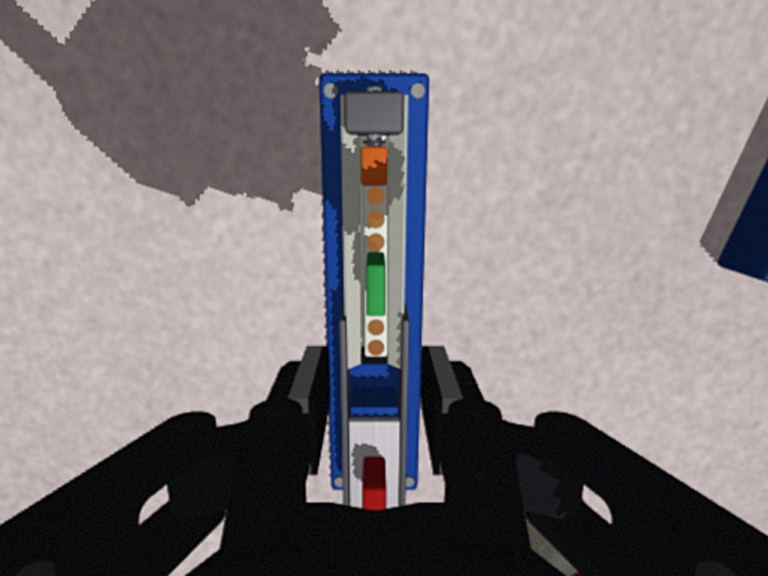

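The strip is seated flat: follower at (374,165) against its upper end, lower end at the black stop at (376,358), fin upright. The rail is still open, with the red knob at (375,480).

```bash
python3 - <<'E'
from h import *
c=cal('wrist')
print('knob +x face',tomag(onz(c,250,457/1.5,.046)),tomag(onz(c,250,485/1.5,.078)), tomag([.5128,-.2559]),tomag([.525,-.2502]))
print('rail front',tomag(onz(c,250,418/1.5,.046)))
E
```

```text
knob +x face (np.float64(-0.0861), np.float64(-0.0006)) (np.float64(-0.0815), np.float64(-0.0006)) (np.float64(-0.0925), np.float64(0.0006)) (np.float64(-0.091), np.float64(-0.0128))
rail front (np.float64(-0.0584), np.float64(-0.0006))
```

Call:
jog_arm(
  deltas=[
    [0, 0.25, -0.1, 0],
    [0, 0.5, -0.2, 0],
    [0, 0.8, -0.2, 0],
    [0, 0.8, -0.2, 0],
    [0, 0.8, -0.2, 0],
  ],
)

```text
time: 14.02
position: [0.505, -0.2293, 0.1997]
eef_rot: [-3.099, -0.507, 0.002]
force: [0.3, -0.7, -0.5]
width: 0.03
```

```bash
python3 - <<'E'
from h import *
c=cal('wrist');im=env.read_camera('wrist');s=env.observe();print(s['position'],tomag(s['position']))
hsv=cv2.cvtColor(im,cv2.COLOR_BGR2HSV);m=cv2.inRange(hsv,(0,170,150),(6,255,255))|cv2.inRange(hsv,(174,170,150),(180,255,255))
k,l,st,ce=cv2.connectedComponentsWithStats(m)
for i in range(1,k):
    if st[i,4]>80: print(st[i],ce[i],tomag(onz(c,*ce[i],.078)),[tomag(onz(c,ce[i][0],v,.078)) for v in(st[i][1],st[i][1]+st[i][3])])
cv2.imwrite('pics/w9.png',im)
E
```

```text
[ 0.50508506 -0.22906095  0.20009692] (np.float64(-0.0646), np.float64(-0.0007))
[244 214  14  23 297] [250.11784512 225.04713805] (np.float64(-0.0971), np.float64(-0.0004)) [(np.float64(-0.0872), np.float64(-0.0004)), (np.float64(-0.1081), np.float64(-0.0004))]
[403 287  31  19 219] [420.33789954 293.96803653] (np.float64(-0.1638), np.float64(-0.1539)) [(np.float64(-0.1566), np.float64(-0.1528)), (np.float64(-0.1763), np.float64(-0.1557))]
```

View pics/w9.png

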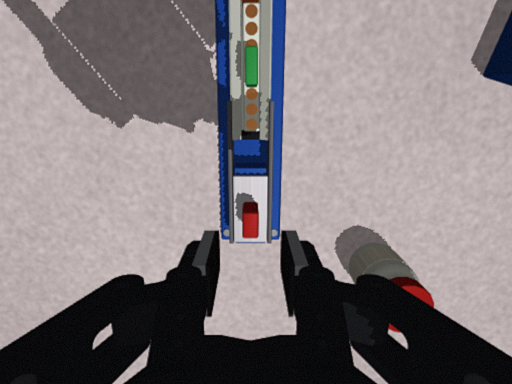

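Knob top at (250,225), magazine (-0.098, -0.0005). The jar at (400,300) is about 12 cm off to the side.

Call:
jog_arm(
  deltas=[
    [0, 0.1, 0.2, 0],
    [0, 0.2, 0.5, 0],
    [0, 0.278, 0.8, 0],
    [0, 0.278, 0.8, 0],
  ],
)

```text
time: 14.58
position: [0.5149, -0.2602, 0.1026]
eef_rot: [-3.097, -0.507, 0.005]
force: [0.2, -0.7, 0.6]
width: 0.03
```

```bash
python3 - <<'E'
from h import *
c=cal('wrist');im=env.read_camera('wrist');s=env.observe();print(s['position'],tomag(s['position']),s['width'])
hsv=cv2.cvtColor(im,cv2.COLOR_BGR2HSV);m=cv2.inRange(hsv,(0,170,120),(6,255,255))|cv2.inRange(hsv,(174,170,120),(180,255,255))
k,l,st,ce=cv2.connectedComponentsWithStats(m)
for i in range(1,k):
    if st[i,4]>80: print(st[i],ce[i],tomag(onz(c,*ce[i],.078)))
print(shares([*mag(-.098,-.0006),.066],18.65))
E
```

```text
[ 0.51569822 -0.26053108  0.10474115] (np.float64(-0.0978), np.float64(-0.0007)) 0.02957202212340216
[239 231  25  26 557] [250.56014363 244.57271095] (np.float64(-0.1018), np.float64(-0.0002))
[483 333  29  24 388] [501.09793814 341.73195876] (np.float64(-0.1627), np.float64(-0.1448))
(array([-1.000e-04,  1.700e-03,  3.228e-01]), np.float64(-0.0005), np.float64(18.62))
```

Call:
jog_arm(
  deltas=[
    [0, 0.008, 0.12, 0],
    [0, 0.008, 0.24, 0],
    [0, 0.008, 0.3, 0],
    [0, 0.008, 0.32, 0],
    [0, 0.008, 0.32, 0],
  ],
)

```text
time: 15.25
position: [0.5164, -0.2623, 0.0666]
eef_rot: [3.1, 0.508, -0.0]
force: [0.0, 0.0, 0.0]
width: 0.0296
```

Call:
jog_arm(
  deltas=[
    [0, 0, 0, 0],
    [0, 0, 0, 0],
    [0, 0, 0, 0],
    [0, 0, 0, 0],
  ],
  claw=1,
)

```text
time: 15.75
position: [0.5163, -0.2625, 0.0671]
eef_rot: [3.1, 0.507, -0.0]
force: [-5.4, -0.5, 6.1]
width: 0.0128
```

Call:
jog_arm(
  deltas=[
    [0, -0.04, 0, 0],
    [0, -0.1, 0, 0],
    [0, -0.16, 0, 0],
    [0, -0.22, 0, 0],
    [0, -0.28, 0, 0],
    [0, -0.34, 0, 0],
    [0, -0.4, 0, 0],
    [0, -0.45, 0, 0],
    [0, -0.49, 0, 0],
    [0, -0.51, 0, 0],
    [0, -0.51, 0, 0],
  ],
)

```text
time: 17.12
position: [0.4968, -0.2046, 0.067]
eef_rot: [3.099, 0.507, 0.0]
force: [-4.8, -2.0, 5.4]
width: 0.0129
```

```bash
python3 - <<'E'
from h import *
s=env.observe();f=s['force'];print(tomag([.5163,-.2625]),tomag(s['position']),'fx',f[:2]@EX,'fy',f[:2]@EY,f[2],s['width'])
E
```

```text
(np.float64(-0.0999), np.float64(-0.0006)) (np.float64(-0.0388), np.float64(-0.0006)) fx -0.34116256522412225 fy 5.160028447142493 5.3814028517591295 0.012864247972328843
```

Travelled 61.1 mm of 66. Creeping to the hard limit.

Call:
jog_arm(
  deltas=[
    [0, -0.01, 0, 0],
    [0, -0.02, 0, 0],
    [0, -0.03, 0, 0],
    [0, -0.038, 0, 0],
    [0, -0.038, 0, 0],
  ],
)

```text
time: 17.75
position: [0.4963, -0.2029, 0.0673]
eef_rot: [3.094, 0.506, 0.003]
force: [4.3, -26.8, -6.2]
width: 0.013
```

Call:
jog_arm(
  deltas=[
    [0, -0.004, 0, 0],
    [0, -0.008, 0, 0],
    [0, -0.008, 0, 0],
  ],
)

```text
time: 18.12
position: [0.4962, -0.2028, 0.0674]
eef_rot: [3.093, 0.505, 0.003]
force: [6.1, -35.1, -9.7]
width: 0.0126
```

Call:
jog_arm(
  deltas=[
    [0, 0.01, 0, 0],
    [0, 0.02, 0, 0],
    [0, 0.026, 0, 0],
    [0, 0.026, 0, 0],
  ],
)

```text
time: 18.62
position: [0.4963, -0.2031, 0.0671]
eef_rot: [3.098, 0.507, 0.001]
force: [-3.1, -9.6, 2.8]
width: 0.0128
```

```bash
python3 - <<'E'
from h import *
s=env.observe();f=s['force'];print(tomag(s['position']),'fx',f[:2]@EX,'fy',f[:2]@EY,f[2],s['width'])
im=env.read_camera('wrist');cv2.imwrite('pics/w10raw.png',im)
c=cal('wrist');hsv=cv2.cvtColor(im,cv2.COLOR_BGR2HSV)
cv2.imwrite('pics/w10.png',cv2.resize(im[60:300,150:350],None,fx=2.4,fy=2.4,interpolation=2))
E
```

```text
(np.float64(-0.0373), np.float64(-0.0007)) fx -8.140542158702928 fy 6.038678584387253 2.7622568346705108 0.012806254743339514
```

View pics/w10.png

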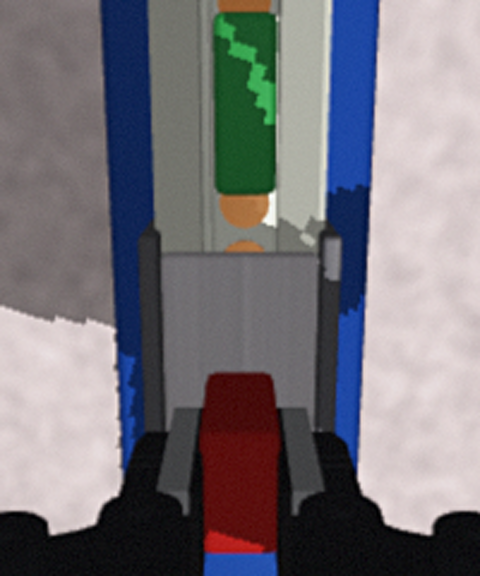

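The rail's front edge is at row 253 of the crop. The guide ends (magazine x=4) are at about row 235, and the scale is about 5 px/mm, so the edge is close to x=0, i.e. closed. I'll work that out numerically while releasing.

```bash
python3 - <<'E'
from h import *
c=cal('wrist');im=cv2.imread('pics/w10raw.png');g=cv2.cvtColor(im,cv2.COLOR_BGR2GRAY)
print('edge',tomag(onz(c,240,60+253/2.4,.046)),'guides',tomag(onz(c,212.5,60+228/2.4,.046)),tomag(onz(c,288,60+236/2.4,.046)))
print(g[150:175,230].tolist(),g[145:170,212].tolist(),g[145:170,287].tolist())
E
```

```text
edge (np.float64(0.0012), np.float64(0.0041)) guides (np.float64(0.0062), np.float64(0.0171)) (np.float64(0.0046), np.float64(-0.0187))
[115, 114, 115, 114, 118, 114, 114, 116, 116, 117, 115, 115, 116, 117, 109, 87, 91, 108, 114, 112, 113, 112, 116, 110, 114] [31, 33, 33, 29, 34, 31, 35, 36, 39, 37, 34, 38, 39, 40, 49, 51, 55, 51, 50, 49, 51, 52, 49, 48, 51] [33, 31, 31, 32, 31, 29, 30, 35, 34, 35, 39, 36, 38, 53, 83, 112, 126, 123, 122, 123, 122, 124, 123, 121, 122]
```

Call:
jog_arm(
  deltas=[
    [0, 0, 0, 0],
    [0, 0, 0, 0],
    [0, 0, 0, 0],
    [0, 0, 0, 0],
  ],
  claw=0.3,
)

```text
time: 19.18
position: [0.4961, -0.2019, 0.0665]
eef_rot: [3.1, 0.508, -0.0]
force: [-0.9, 0.9, -0.3]
width: 0.0296
```

Call:
jog_arm(
  deltas=[
    [0, 0, -0.1, 0],
    [0, 0, -0.3, 0],
    [0, 0, -0.6, 0],
    [0, 0, -0.9, 0],
    [0, 0, -1, 0],
    [0, 0, -1, 0],
  ],
)

```text
time: 19.92
position: [0.4963, -0.2021, 0.1872]
eef_rot: [3.099, 0.508, 0.001]
force: [0.3, 0.3, -0.7]
width: 0.0296
```

Call:
jog_arm(
  deltas=[
    [0, 0.2, 0, 0],
    [0, 0.4, 0, 0],
    [0, 0.4, 0, 0],
    [0, 0.4, 0, 0],
  ],
)

```text
time: 20.42
position: [0.5112, -0.2476, 0.1856]
eef_rot: [-3.099, -0.507, 0.002]
force: [-0.2, 0.7, -0.4]
width: 0.03
```

```bash
python3 - <<'E'
from h import *
s=env.observe();print(s['time'],s['position'],s['force'],tomag(s['position']))
im=env.read_camera('wrist');cv2.imwrite('pics/w11raw.png',im)
cv2.imwrite('pics/w11.png',cv2.resize(im[0:260,150:350],None,fx=2.2,fy=2.2,interpolation=2))
E
```

```text
20.425 [ 0.51115401 -0.24758474  0.18556037] [-0.17061776  0.73984392 -0.43069712] (np.float64(-0.0841), np.float64(-0.0005))
```

View pics/w11.png

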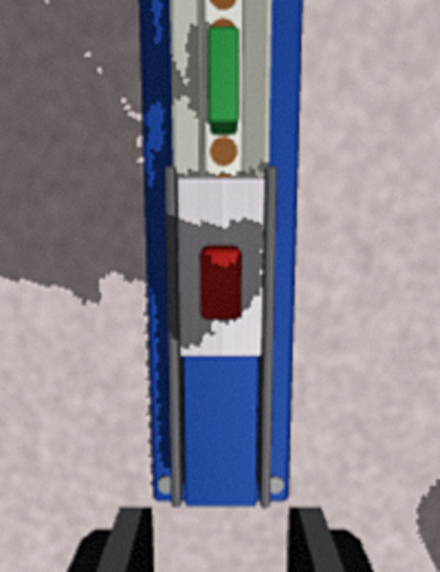

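The guide ends are at row 167 and the rail spans rows 178 to 356 for its 66 mm (2.7 px/mm). Its front edge is therefore 4.1 mm behind the guide ends against 4.0 nominal, so it is fully home. The strip sits flat and the gripper is clear.

```bash
python3 -c "
from h import *
print(env.hand_in(),env.observe()['time'])"
```

```text
the job is handed in; nothing more can be done
the job is handed in; nothing more can be done
```

The strip is loaded in the lane and the rail is closed over its end. I handed the job in at about 20.5 s of the 72 s allowed, with the gripper open and clear.

- **Loading:** I took the farthest of the four strips, 0.51 m from the base, by its green fin. With its end I pushed the follower back about 14 mm at about 10 N. I pressed the strip to the floor at about 13 N, eased it back onto the stop and let go. A picture then showed it flat between stop and follower.
- **Rail:** I slid it by the red knob to its hard limit. In the last picture its front edge is about 4.1 mm behind the guide ends, against 4.0 mm when fully closed.

Some checks did not fully agree:

- **Push force:** creeping onto the rail's limit, the push on the knob reached about 36 N for a moment. That is over the 20 N you asked for. I backed off at once.
- **Rail travel:** the gripper moved only about 63 mm for the 66 mm stroke. I took this as slip on the knob, since the picture and the hard stop both show the rail closed.
- **Follower:** the spring force suggested about 12 mm of push-back, against about 14 mm from position and picture. I did not measure the follower again after closing the rail.

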